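Touch off a clamped brass casting at three points before engraving

ROBOT

A 6-joint arm with a two-finger parallel gripper is mounted at the origin on the work surface. World frame = base frame: x ahead of the robot, y to its left, z up, the work surface at z = 0. Lengths are in mm, angles in rad, forces in N, time in s.
With the tool pointing down it reaches from about 350 to 875 mm from the base axis. Payload 4.2 kg.
Tool frame: the origin (TCP) lies midway between the tips of the shut fingers; the grasp point (between the pads) lies 19 mm behind it (arm.tcp_to_grasp is the distance from the TCP to the grasp point, in mm); z points along the fingers, y is the line along which they close (so a half turn about z gives the same grasp; the last joint's range is limited). The gripper opens to 85 mm and grips with 20 to 120 N. Pads are 22 mm wide; open, the fingers measure 114 mm over their backs; the gripper's body (76 mm by 85 mm) begins 54 mm behind the grasp point. The pads swing forward as they close: fully open they stand 13 mm farther back than shut.
Start: joints at [1.484, 0.385, 0.008, 0, -1.194, -0.259], TCP at [211.811, 587.993, 231.312] pointing down, gripper open.
Joint ranges: [-3.14, 3.14], [-1.21, 2.06], [-1.07, 1.41], [-3.16, 2.05], [-2.99, -0.16], [-3.1, 3.1]. Speed limits (rad/s): [2.79, 2.79, 3.14, 3.14, 3.14, 3.14].

INTERFACE

Orientations are given as a unit quaternion [x, y, z, w].
In Python, from bench import arm gives the robot as it stands.
- The arm moves only by the tool arm_command, never from a script. Its argument "rows" is a list of rows, each a list of 2 entries, a list of its own where there are three numbers: the shift along the tool's x, y, z as a fraction of full scale, then the turn, a rotation vector about the tool's x, y, z as a fraction of full scale. In form: [[[x, y, z], [wx, wy, wz]], ...]. A call has 1 to 5 rows; each row is the pose to reach, as a shift and turn from the pose commanded when the call began, along the tool's axes at that moment, turning the shorter way round; what a row does not reach only later rows make up. Full scale, the value 1, is 0.25 m for a shift and 180 degrees for a turn. A row lasts 1/10 s, in which the tool goes at most 50 mm and 8.59 degrees, less where a joint would pass 70% of its speed; a pose out of reach is approached as far as the arm can. A call with a number of a shift or a turn outside -1 to 1 is refused whole. A call with a gripper value outside its range is refused whole. "grip" is the opening, from 0 (shut) to 1 (fully open), set as the call begins (left out, the last holds). The fingers move at their own pace and stop on an object; the grip force is fixed at half the most. Time passes only in rows, so rows that repeat a pose let the fingers close. It gives the time, the measured TCP pose, the force, the opening and the grip force at its end, in the units of the state.
- arm.read_state(): the state, without advancing time (a new reading comes with each control period).
- arm.get_image(name): name is "side" or "top"; returns (picture, depth): 480x640x3 uint8, blue, green, red; 480x640 float32, mm along the optical axis (not along the pixel's ray), 0 where there is no reading.
- arm.camera_info(name): a dict with "fx", "fy", "cx", "cy" (pixels), "k1" (the pictures are not rectified: a ray, as slopes to the right and down, at radius r is drawn at 1 + k1 r^2 times it, then the intrinsics apply), "extrinsics" (4x4, takes a point from camera to world coordinates). Camera axes: x right, y down, z forward; pixel columns grow to the right and rows downward; lengths in mm; the calibration is good to about 2 mm. A picture is of the moment at which its call begins. camera_info takes no time and is no camera call.
- arm.job_done(): hands the job in; it is judged then, once.
Trained networks look in the newest picture that a camera, given by its name, has taken for a name from the list of things; names that differ only in an ending like _2 or _b are one class to them, and where a whole thing is asked for, a point or a joint stands for the part that bears it (a point fixed in the world has none). Each returns a list of dicts, best first, with "score" (0 to 1); they miss things now and then, are a little off and sometimes report something else, mostly with a low value. They report only what shows in the picture. A call takes as long as a camera call. They do not tell look-alikes from the thing itself.
- arm.spot_in(camera, query): "position" ([column, row] in pixels, amid what is visible of it).
The state is a dict: "clock": time; "joints": joint angles; "joint_vel": joint speeds; "joint_efforts": joint torques, N m; "position": TCP position; "ee_rot": TCP orientation; "contact_force": force on the tool from outside, world axes, zero at the start; "wrist_torque": the same for the moment, N m; "gripper_width": finger opening in mm; "grasp_force": force on a finger pad.
Only numpy, scipy, OpenCV 4.12 (cv2) and the standard library are available. Lean on these libraries where they do the work, as an engineer would, in place of code of your own. Each camera call takes 0.05 s, during which the arm holds its last target. There are 200 camera calls.

TASK

Take the touch probe out of its stand and touch off the brass casting clamped on the engraving jig with the probe's red ball tip, beside the three blue marks in this order: its long front face at the left mark, the same face at the right mark, then its left end face. At each point press lightly, with about 2 to 7 newtons, and hold still for a good second, never pushing so hard that the stylus is overloaded. Then seat the probe upright in its stand again and let go, leaving everything else on the bench where it is.

Things in the scene. Friction and masses are not known exactly. Their poses are not given: they have to be found in the camera images.
- jig: Engraving jig, fixed to the bench: black base 150 x 190 mm, cross slide, aluminium jig plate 130 x 170 mm, its top 68 mm above the bench; black handwheel on its -y side, two red levers low at its -x side (the front). Origin: centre of the underside. x points from its front to its back, y to its left end, z up. More than 14 N of contact on the jig or on what it carries is a failure.
- plate_centre (a point): Centre of the jig plate's top. Here lies a brass casting, 60 mm (jig x) by 100 mm (jig y) by 22 mm high, upright sides, clamped by eye: up to 8 mm off centre in jig x and y and 0.05 rad askew. Its own pose is not reported: find it by feel. It does not budge under a light touch. Blue paint lines on the plate run up to the three places to touch.
- clamps (a point): Midway between the two steel strap clamps (at jig y = -30 and +30 mm, jig x from +12 to +62 mm) that hold the casting's back half; black star knobs rise to 114 mm above the bench. Nothing stands over the casting's front half, front face or left end.
- front_left (a point): Where the casting's long front face (its -x face) would be at the left blue mark if it were clamped dead centre: jig x = -30, y = +32 mm, half way up the face, 79 mm above the bench. Touch in the jig's +x direction with the centre of the ball within 12 mm of this mark along y and 72 to 88 mm above the bench (casting top at 90 mm).
- front_right (a point): The same on the front face at the right blue mark: jig x = -30, y = -32 mm, 79 mm above the bench. Touch in the jig's +x direction, within 12 mm of the mark along y.
- left_end (a point): Where the casting's left end face (its +y face) would be at its blue mark if it were clamped dead centre: jig x = 0, y = +50 mm, 79 mm above the bench. Touch in the jig's -y direction, within 12 mm of the mark along x.
- probe: Cordless hand touch probe, about 0.2 kg, upright in its stand. Origin: centre of the underside of its round steel flange (38 mm across, 5 mm thick), z up along the probe. Below the flange a steel nose 19 mm across, 22 mm long, then the white stylus, 4 mm thick. The stylus tilts sideways on springs, about 2 N per mm at the tip, to a hard stop after 4 mm (8 N); it does not give along its length.
- probe_grip (a point): Where to grip the probe, firmly (60 N or more): on its axis, 34 mm above its origin. The black grip is square, 24 x 24 mm, its faces along the probe's x and y axes, from 5 to 61 mm above the origin, with a blue cap to 65 mm.
- probe_tip (a point): Centre of the red ball (6 mm across) at the end of the stylus, 58 mm below the probe's origin.
- stand: Probe stand, fixed to the bench: round steel foot 96 mm across and an upright aluminium tube 44 mm outside, 26 mm inside, with a flat rim 85 mm above the bench. Origin: centre of the underside. The probe's nose and stylus hang in the tube and its flange lies on the rim; any yaw will do.
- stand_mouth (a point): Centre of the stand's rim, 85 mm above the bench. The probe is seated when its origin is here.
- cutter_block: Wooden block 70 x 110 mm full of engraving cutters, 57 mm high, fixed to the bench. Origin: centre of the underside. Keep clear.
- spare_casting: Loose brass casting like the clamped one, 60 x 100 x 22 mm, flat on the bench. Origin: centre of the underside. Leave it alone.
- caliper: Digital caliper, 190 mm long, flat on the bench. Leave it alone.
- brush: Bench brush lying on the bench. Leave it alone.
- screwdriver: Screwdriver lying on the bench. Leave it alone.
- loupe: Black eye loupe, 38 mm across, 40 mm high. Leave it alone.
- spare_clamp: Spare strap clamp, 70 mm long with a black knob. Leave it alone.
- jar: Glass jar with a blue cap, 56 mm across, 70 mm high. Leave it alone.
There are look-alikes about, which are no part of the job. Of the things that look like the stand, the smaller one is meant. What is shaped like the probe but pink is not meant.

How it is judged:
By the outcome, as a careful person would: the job done as asked, in the order asked, and still so for the second after the job is handed in, with the robot touching nothing.
It also fails if it takes over 72 s, if anything falls off the work surface, if the arm or the gripper's body presses on something with over 40 N, if the wrist force passes 120 N, or if a joint passes its speed limit or range.

## Working session

There is one attempt and no reset: what is moved stays moved. The work goes in short steps, Python scripts to look and compute and a tool call to move; the robot and the scene stay as the last step left them, time stands still between calls to the robot, and variables do not carry over. Pictures are saved under pics/ and viewed, at most 10 in all, crops included, and the job is handed in when it is done.

Besides the shell and the picture viewer there is one more tool, called after ">>>" as name(argument=value, ...), one argument or row to a line, values as JSON. arm_command: Moves the arm, as the interface text tells. Shift numbers are shares of 0.25 m and turn numbers shares of 180 degrees, none past 1 either way. Its arguments: {"type":"object","properties":{"rows":{"type":"array","items":{"type":"array"}},"grip":{"type":"number"}},"required":["rows"]}

```bash
ls; mkdir -p pics
python3 - <<'E'
from bench import arm
import cv2
s=arm.read_state();print({k:s[k] for k in('clock','position','ee_rot','contact_force','gripper_width')})
for c in('side','top'):
    im,d=arm.get_image(c);cv2.imwrite(f'pics/{c}0.png',im)
    i=arm.camera_info(c);print(c,i)
    for q in('probe','stand','jig','cutter_block'):
        print(q,[(r['position'],round(r['score'],2)) for r in arm.spot_in(c,q)])
E
```

```text
pics
{'clock': 0.0, 'position': array([211.63558421, 587.45642219, 230.20867883]), 'ee_rot': array([ 9.85071088e-01, -1.72144567e-01, -1.42016964e-04,  1.08587630e-03]), 'contact_force': array([-0.12381873,  0.39450084,  0.29531856]), 'gripper_width': 85.4871663979304}
side {'fx': 492.8551863574554, 'fy': 492.8551863574554, 'cx': 322.163573847451, 'cy': 238.20900720649314, 'k1': -0.09425829294609414, 'extrinsics': array([[ 9.91777584e-01, -7.08379017e-02,  1.06579618e-01,
         4.63023516e+02],
       [-1.27944558e-01, -5.66578991e-01,  8.14013782e-01,
        -8.72119705e+02],
       [ 2.72274417e-03, -8.20956904e-01, -5.70983668e-01,
         7.58395082e+02],
       [ 0.00000000e+00,  0.00000000e+00,  0.00000000e+00,
         1.00000000e+00]])}
probe [([260.8, 343.8], 0.8), ([298.7, 386.5], 0.62)]
stand [([213.7, 436.7], 0.9), ([298.2, 425.9], 0.66)]
jig [([314.7, 260.7], 0.71)]
cutter_block [([272.5, 208.5], 0.67), ([363.9, 421.1], 0.15)]
top {'fx': 542.2380600682455, 'fy': 542.2380600682455, 'cx': 320.98959031473663, 'cy': 245.85027289341284, 'k1': -0.09979832524451543, 'extrinsics': array([[ 1.50571098e-02, -9.88614445e-01,  1.49715605e-01,
         3.82814650e+02],
       [-9.99838888e-01, -1.63499237e-02, -7.40795789e-03,
         3.29664589e+01],
       [ 9.77145290e-03, -1.49579942e-01, -9.88701350e-01,
         1.46482189e+03],
       [ 0.00000000e+00,  0.00000000e+00,  0.00000000e+00,
         1.00000000e+00]])}
probe [([422.7, 308.4], 0.68), ([469.6, 287.2], 0.63), ([458.1, 292.8], 0.31)]
stand [([457.7, 286.7], 0.78), ([466.5, 342.7], 0.72), ([468.1, 288.1], 0.38)]
jig [([301.3, 257.8], 0.57)]
cutter_block [([198.8, 289.6], 0.92)]
```

View pics/side0.png

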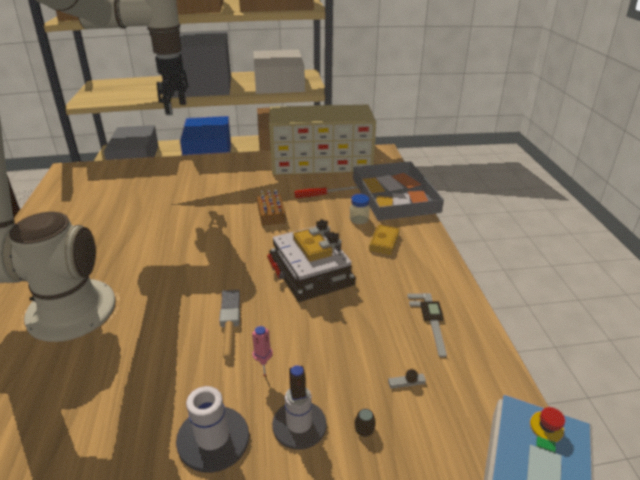

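View pics/top0.png

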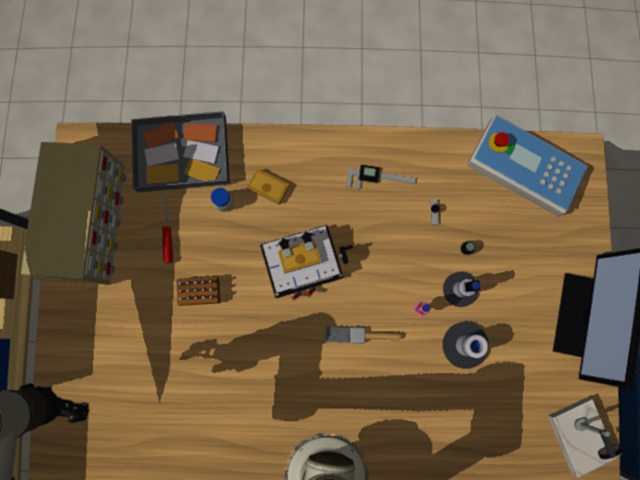

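The top view shows the jig at about (301,260), with the levers below it and the handwheel to its right. The real (black) probe is in the smaller stand at about (470,287), which is (298,400) in the side view. The pink look-alike is at (422,308) in the top view, and the larger, empty stand is at (466,345).

```bash
cat > h.py <<'E'
from bench import arm
import numpy as np, cv2
from scipy.spatial.transform import Rotation as R
def K(c):
    i=arm.camera_info(c); return i,np.array([[i['fx'],0,i['cx']],[0,i['fy'],i['cy']],[0,0,1.]]),np.array([i['k1'],0,0,0,0.])
def rays(c,uv):
    i,k,d=K(c); n=cv2.undistortPoints(np.array(uv,float).reshape(-1,1,2),k,d).reshape(-1,2)
    return np.c_[n,np.ones(len(n))]
def cloud(c,depth):
    i=arm.camera_info(c); v,u=np.mgrid[:480,:640]
    p=rays(c,np.c_[u.ravel(),v.ravel()])*depth.ravel()[:,None]
    E=i['extrinsics']; return (p@E[:3,:3].T+E[:3,3]).reshape(480,640,3)
def onz(c,uv,z):
    E=arm.camera_info(c)['extrinsics']; r=rays(c,uv)@E[:3,:3].T
    return E[:3,3]+r*((z-E[2,3])/r[:,2])[:,None]
def proj(c,P):
    i,k,d=K(c); E=np.linalg.inv(i['extrinsics'])
    return cv2.projectPoints(np.array(P,float).reshape(-1,3),cv2.Rodrigues(E[:3,:3])[0],E[:3,3],k,d)[0].reshape(-1,2)
E
python3 - <<'E'
from h import *
for c in('top','side'):
    im,d=arm.get_image(c);P=cloud(c,d);z=P[...,2]
    np.save(f'{c}_d.npy',P)
    # jig plate
    m=(z>62)&(z<74)&(abs(P[...,0]-onz(c,[(301.,260.) if c=='top' else (314,260)],68)[0,0])<130)&(abs(P[...,1]-onz(c,[(301.,260.) if c=='top' else (314,260)],68)[0,1])<130)
    q=P[m][:,:2].astype(np.float32);print(c,'plate',m.sum(),cv2.minAreaRect(q))
    m=(z>80)&(z<96)&(np.hypot(P[...,0]-q[:,0].mean(),P[...,1]-q[:,1].mean())<90)
    print('casting',m.sum(),cv2.minAreaRect(P[m][:,:2].astype(np.float32)))
    u=(470,287) if c=='top' else (298,400)
    s0=onz(c,[u],110)[0]
    near=np.hypot(P[...,0]-s0[0],P[...,1]-s0[1])<55
    for lo,hi in((142,158),(100,140),(78,92),(1,15)):
        m=near&(z>lo)&(z<hi);q=P[m]
        if m.sum()>4: print(lo,hi,m.sum(),np.median(q,0).round(1),cv2.minAreaRect(q[:,:2].astype(np.float32)))
    r=(slice(265,310),slice(440,500)) if c=='top' else (slice(355,450),slice(245,355))
    a=cv2.resize(im[r],None,fx=7 if c=='top' else 5,fy=7 if c=='top' else 5,interpolation=cv2.INTER_CUBIC)
    r=(slice(215,305),slice(250,360)) if c=='top' else (slice(210,300),slice(255,365))
    b=cv2.resize(im[r],None,fx=6,fy=6,interpolation=cv2.INTER_CUBIC)
    cv2.imwrite(f'pics/{c}_p.png',a);cv2.imwrite(f'pics/{c}_j.png',b)
a=cv2.imread('pics/top_p.png');b=cv2.imread('pics/side_p.png')
h=max(a.shape[0],b.shape[0]);w=cv2.hconcat([cv2.copyMakeBorder(x,0,h-x.shape[0],0,0,0) for x in(a,b)])
cv2.imwrite('pics/pp.png',cv2.resize(w,None,fx=.8,fy=.8))
E
```

```text
top plate 2073 ((568.2301635742188, 52.025123596191406), (130.8370361328125, 223.878173828125), 17.953125)
casting 752 ((559.2594604492188, 76.73960876464844), (120.51658630371094, 97.71310424804688), 17.828704833984375)
142 158 96 [ 490.9 -354.3  150. ] ((491.2589416503906, -355.6422119140625), (23.823070526123047, 25.731719970703125), 9.697000503540039)
100 140 49 [ 488.5 -344.7  118.5] ((486.0506591796875, -348.2168884277344), (28.354909896850586, 14.039444923400879), 40.40720748901367)
78 92 96 [ 485.6 -345.9   87.3] ((490.3889465332031, -352.3017883300781), (43.39651870727539, 37.1480598449707), 14.905855178833008)
1 15 689 [ 478.7 -342.6    9.9] ((487.8018493652344, -352.62713623046875), (108.43960571289062, 103.92877197265625), 19.222997665405273)
side plate 1504 ((565.9677734375, 51.20057678222656), (130.92100524902344, 222.02890014648438), 18.186046600341797)
casting 742 ((575.9598388671875, 80.1822738647461), (88.29867553710938, 103.0325927734375), 17.39912223815918)
142 158 190 [ 490.5 -361.8  147.6] ((491.05096435546875, -359.6565856933594), (23.80784034729004, 24.77960968017578), 5.371158599853516)
100 140 257 [ 489.7 -368.9  119.9] ((486.5340270996094, -365.74114990234375), (15.661942481994629, 30.116201400756836), 57.91352081298828)
78 92 311 [ 489.4 -370.4   87. ] ((490.6817321777344, -362.89581298828125), (35.1015510559082, 43.42743682861328), 88.50772857666016)
1 15 1408 [ 488.1 -382.6    9. ] ((489.6351318359375, -388.24542236328125), (102.94290924072266, 106.61640167236328), 87.08406829833984)
```

View pics/pp.png

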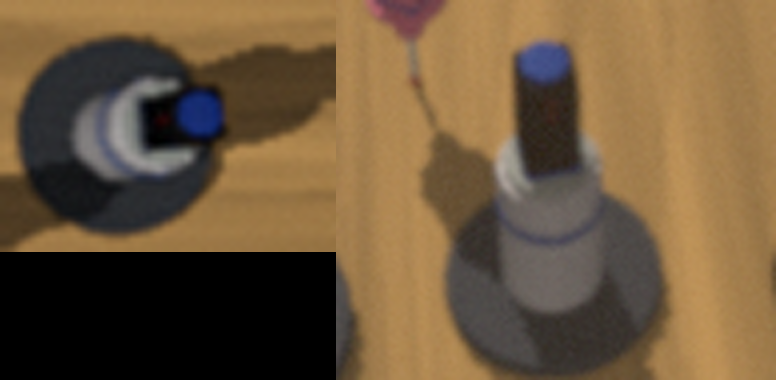

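View pics/top_j.png

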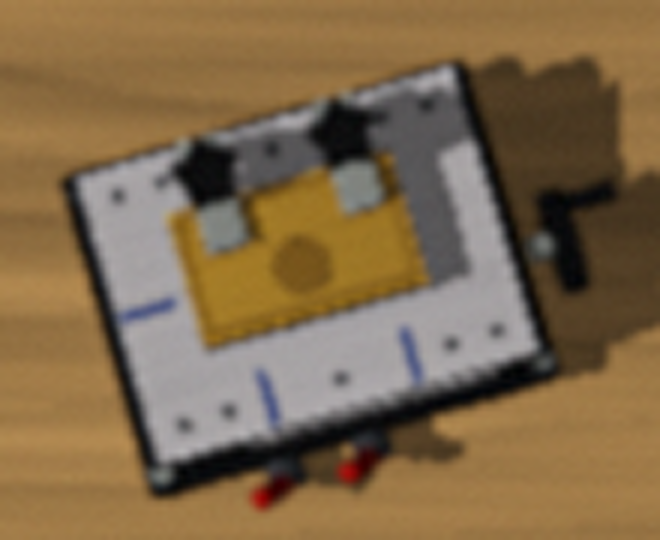

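The crops show the black probe seated in the small stand, with its faces nearly along world x/y. The blue marks on the plate are at crop (268,397), (411,355) and (148,311). The jig is yawed about 15°. Next I measure these precisely.

Run:
```python
from h import *
from scipy.optimize import least_squares
for c in('top','side'):
    im,_=arm.get_image(c); hsv=cv2.cvtColor(im,cv2.COLOR_BGR2HSV)
    x0=(250,215) if c=='top' else (255,210)
    sub=np.zeros((480,640),bool);sub[x0[1]:x0[1]+90,x0[0]:x0[0]+110]=1
    P=np.load(f'{c}_d.npy')
    w=sub&(P[...,2]>60)&(P[...,2]<76)&(hsv[...,2]>110)&(hsv[...,1]<70)
    w=cv2.morphologyEx(w.astype(np.uint8),cv2.MORPH_CLOSE,np.ones((5,5)))
    n,l,s,cc=cv2.connectedComponentsWithStats(w);k=1+s[1:,4].argmax()
    v,u=np.nonzero(l==k);q=onz(c,np.c_[u,v],68)[:,:2]
    print(c,'white',s[k,4],cv2.minAreaRect(q.astype(np.float32)))
    b=(sub&(hsv[...,0]>105)&(hsv[...,0]<130)&(hsv[...,1]>80)).astype(np.uint8)
    n,l,s,cc=cv2.connectedComponentsWithStats(b)
    for k in range(1,n):
        if s[k,4]>5:
            v,u=np.nonzero(l==k);p=onz(c,np.c_[u,v],68)[:,:2]
            vx,vy,_,_=cv2.fitLine(p.astype(np.float32),cv2.DIST_L2,0,.01,.01).ravel();print('blue',s[k],p.mean(0).round(1),np.degrees(np.arctan2(vy,vx)).round(1))
    # probe cap, z=150
    r=(slice(270,305),slice(455,485)) if c=='top' else (slice(360,385),slice(285,315))
    m=np.zeros((480,640),bool);m[r]=1
    m&=(hsv[...,0]>105)&(hsv[...,0]<130)&(hsv[...,1]>120)&(hsv[...,2]>70)
    v,u=np.nonzero(m);print('cap',m.sum(),onz(c,[(u.mean(),v.mean())],150)[0].round(1))
    for q,z in(('probe_grip',119),('probe',120),('stand_mouth',85),('front_left',79),('plate_centre',68)):
        print(q,[(onz(c,[r['position']],z)[0].round(0),round(r['score'],2)) for r in arm.spot_in(c,q)[:2]])
```

```text
top white 1638 ((560.0321044921875, 74.97293090820312), (130.8748016357422, 170.7548370361328), 17.434066772460938)
blue [271 265   7   3   8] [538.9 142.5] -73.4
blue [317 271   3   7   7] [520.6  28.8] 17.1
blue [294 279   2   6   6] [500.2  89.4] 15.9
cap 47 [ 491.3 -356.8  150. ]
probe_grip [(array([ 488., -354.,  119.]), 0.56), (array([ 443., -239.,  119.]), 0.51)]
probe [(array([ 433., -232.,  120.]), 0.66), (array([ 485., -361.,  120.]), 0.59)]
stand_mouth [(array([ 344., -350.,   85.]), 0.92), (array([ 486., -332.,   85.]), 0.68)]
front_left [(array([557.,  69.,  79.]), 0.64), (array([ 783., -101.,   79.]), 0.21)]
plate_centre [(array([550.,  72.,  68.]), 0.69)]
side white 1131 ((558.3558349609375, 69.15465545654297), (131.76596069335938, 172.320556640625), 17.55723762512207)
cap 53 [ 490.7 -359.4  150. ]
probe_grip [(array([ 487., -372.,  119.]), 0.75), (array([ 438., -271.,  119.]), 0.73)]
probe [(array([ 491., -369.,  120.]), 0.72), (array([ 434., -275.,  120.]), 0.71)]
stand_mouth [(array([ 347., -415.,   85.]), 0.79), (array([ 489., -415.,   85.]), 0.62)]
front_left [(array([552.,   4.,  79.]), 0.64)]
plate_centre [(array([558.,  22.,  68.]), 0.72)]
```

>>> arm_command(
  rows=[
    [[0.583,0.795,0],[0,0,0]],
    [[0.583,0.795,0],[0,0,0]],
    [[0.583,0.795,0],[0,0,0]],
    [[0.583,0.795,0],[0,0,0]],
    [[0.583,0.795,0],[0,0,0]],
  ],
  grip=1,
)

```text
clock: 1.7
position: [281.8, 349.4, 231.5]
ee_rot: [0.985, -0.172, 0.0, -0.0]
contact_force: [1.6, 0.3, 0.3]
gripper_width: 85.7
grasp_force: 0.0
```

>>> arm_command(
  rows=[
    [[0.583,0.795,0],[0,0,0]],
    [[0.583,0.795,0],[0,0,0]],
    [[0.583,0.795,0],[0,0,0]],
    [[0.583,0.795,0],[0,0,0]],
    [[0.583,0.795,0],[0,0,0]],
  ],
)

```text
clock: 2.2
position: [351.3, 113.2, 231.8]
ee_rot: [0.985, -0.172, 0.001, -0.001]
contact_force: [1.1, 0.9, 0.1]
gripper_width: 85.4
grasp_force: 0.0
```

>>> arm_command(
  rows=[
    [[0.583,0.795,0],[0,0,0]],
    [[0.583,0.795,0],[0,0,0]],
    [[0.583,0.795,0],[0,0,0]],
    [[0.583,0.795,0],[0,0,0]],
    [[0.583,0.795,0],[0,0,0]],
  ],
)

```text
clock: 2.7
position: [421.4, -123.5, 231.8]
ee_rot: [0.985, -0.172, 0.001, -0.0]
contact_force: [0.5, -0.2, 0.2]
gripper_width: 85.9
grasp_force: 0.0
```

>>> arm_command(
  rows=[
    [[0.583,0.795,0],[0,0,0]],
    [[0.583,0.795,0],[0,0,0]],
    [[0.583,0.795,0],[0,0,0]],
    [[0.583,0.795,0],[0,0,0]],
    [[0.583,0.795,0],[0,0,0]],
  ],
)

```text
clock: 3.2
position: [491.1, -360.0, 231.2]
ee_rot: [0.985, -0.172, 0.0, 0.0]
contact_force: [2.0, -0.0, 0.0]
gripper_width: 85.3
grasp_force: 0.0
```

>>> arm_command(
  rows=[
    [[0,0,0],[0,0,-0.11]],
    [[0,0,0],[0,0,-0.11]],
    [[0,0,0],[0,0,-0.11]],
    [[0,0,0],[0,0,-0.11]],
    [[0,0,0],[0,0,-0.11]],
  ],
)

```text
clock: 3.7
position: [490.8, -357.5, 231.3]
ee_rot: [1.0, -0.001, 0.0, 0.0]
contact_force: [0.4, -0.0, 0.3]
gripper_width: 85.2
grasp_force: 0.0
```

>>> arm_command(
  rows=[
    [[0,0,0.15],[0,0,0]],
    [[0,0,0.3],[0,0,0]],
    [[0,0,0.42],[0,0,0]],
    [[0,0,0.5],[0,0,0]],
    [[0,0,0.52],[0,0,0]],
  ],
)

```text
clock: 4.2
position: [489.3, -356.7, 98.7]
ee_rot: [1.0, -0.001, -0.002, -0.001]
contact_force: [-0.3, -0.0, 0.2]
gripper_width: 85.5
grasp_force: 0.0
```

>>> arm_command(
  rows=[
    [[0,0,0],[0,0,0]],
    [[0,0,0],[0,0,0]],
    [[0,0,0],[0,0,0]],
    [[0,0,0],[0,0,0]],
    [[0,0,0],[0,0,0]],
  ],
  grip=0,
)

```text
clock: 4.7
position: [491.6, -357.8, 102.7]
ee_rot: [1.0, 0.0, 0.001, 0.001]
contact_force: [0.9, 1.8, 4.2]
gripper_width: 23.5
grasp_force: 58.5
```

>>> arm_command(
  rows=[
    [[0,0,0],[0,0,0]],
    [[0,0,0],[0,0,0]],
    [[0,0,0],[0,0,0]],
    [[0,0,0],[0,0,0]],
    [[0,0,0],[0,0,0]],
  ],
)

```text
clock: 5.2
position: [491.6, -357.9, 102.7]
ee_rot: [1.0, 0.0, 0.001, 0.001]
contact_force: [0.3, 0.9, 6.1]
gripper_width: 24.1
grasp_force: 58.6
```

Run:
```python
from h import *
s=arm.read_state();print(s)
a,_=arm.get_image('side');b,_=arm.get_image('top')
f=lambda x:cv2.resize(x,(400,400),interpolation=cv2.INTER_CUBIC)
cv2.imwrite('pics/g.png',cv2.hconcat([f(a[340:460,240:360]),f(b[230:350,410:530])]))
```

```text
{'clock': 5.2, 'joints': array([-3.63083732e-01,  4.71492179e-01, -2.03381273e-01,  6.27067637e-04,
       -8.93646732e-01,  1.93378306e+00]), 'joint_vel': array([ 0.000374  ,  0.00014271,  0.00113906,  0.00046571, -0.00112772,
       -0.0007315 ]), 'joint_efforts': array([-6.25821054e-01, -3.71266580e+01,  1.42637336e+01,  3.09912980e+00,
        2.07764581e-01,  1.14497906e-02]), 'position': array([ 491.6096492 , -357.87621947,  102.70364528]), 'ee_rot': array([9.99999312e-01, 1.47676678e-04, 9.77041544e-04, 6.32782849e-04]), 'contact_force': array([0.2753529 , 0.86091721, 6.08213237]), 'wrist_torque': array([0.35794084, 0.11863876, 0.01071882]), 'grasp_force': 58.636314868927, 'gripper_width': 24.09232816373821}
```

View pics/g.png

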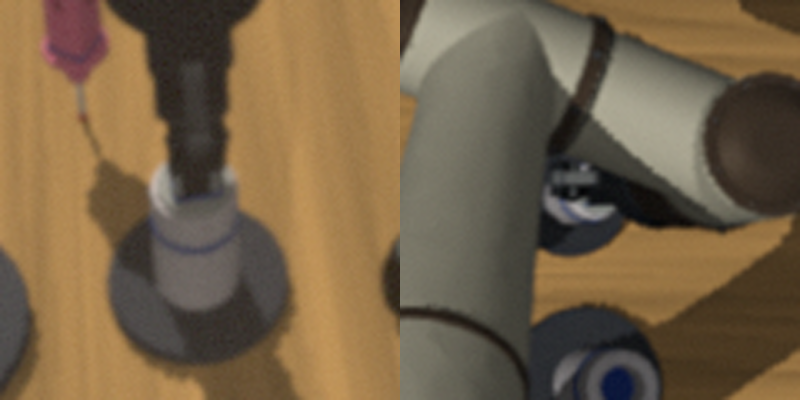

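Grip is good: 24.1 mm, 58.6 N, pads square on the faces. The picture shows the fingers on the probe above the small stand. Next I lift the probe and carry it to the jig.

>>> arm_command(
  rows=[
    [[0,0,-0.08],[0,0,0]],
    [[0,0,-0.2],[0,0,0]],
    [[0,0,-0.35],[0,0,0]],
    [[0,0,-0.48],[0,0,0]],
    [[0,0,-0.55],[0,0,0]],
  ],
)

```text
clock: 5.8
position: [491.2, -357.9, 241.2]
ee_rot: [1.0, -0.0, 0.001, 0.001]
contact_force: [-0.8, -0.6, -1.6]
gripper_width: 23.4
grasp_force: 58.4
```

>>> arm_command(
  rows=[
    [[0,-0.12,0],[0,0,0]],
    [[0,-0.3,0],[0,0,0]],
    [[0,-0.5,0],[0,0,0]],
    [[0,-0.7,0],[0,0,0]],
    [[0,-0.888,0],[0,0,0]],
  ],
)

```text
clock: 6.3
position: [489.7, -133.6, 237.8]
ee_rot: [1.0, -0.001, -0.001, -0.0]
contact_force: [0.7, 0.7, -1.8]
gripper_width: 23.6
grasp_force: 58.6
```

>>> arm_command(
  rows=[
    [[0,-0.2,0],[0,0,0]],
    [[0,-0.4,0],[0,0,0]],
    [[0,-0.6,0],[0,0,0]],
    [[0,-0.8,0],[0,0,0]],
    [[0,-0.888,0],[0,0,0]],
  ],
)

```text
clock: 6.8
position: [490.0, 89.7, 237.9]
ee_rot: [1.0, 0.001, -0.001, -0.0]
contact_force: [0.7, -0.3, -1.0]
gripper_width: 23.6
grasp_force: 58.8
```

>>> arm_command(
  rows=[
    [[0.02,0,0],[0,0,-0.04]],
    [[0.02,0,0],[0,0,-0.08]],
    [[0.02,0,0],[0,0,-0.097]],
    [[0.02,0,0],[0,0,-0.097]],
    [[0.02,0,0],[0,0,-0.097]],
  ],
)

```text
clock: 7.3
position: [495.4, 86.3, 238.1]
ee_rot: [0.989, 0.151, -0.001, 0.0]
contact_force: [-0.7, 0.7, -2.0]
gripper_width: 23.5
grasp_force: 58.8
```

Run:
```python
from h import *
a,_=arm.get_image('side');b,_=arm.get_image('top')
f=lambda x:cv2.resize(x,(400,400),interpolation=cv2.INTER_CUBIC)
cv2.imwrite('pics/h.png',cv2.hconcat([f(a[180:300,230:350]),f(b[210:330,240:360])]))
s=arm.read_state();print(s['joints'],s['position'],s['contact_force'],s['wrist_torque'],s['gripper_width'])
t=s['position']+np.array([0,0,-75.7]);print('tip px',proj('side',[t]),proj('top',[t]))
im=a;hsv=cv2.cvtColor(im,cv2.COLOR_BGR2HSV)
m=((hsv[...,0]<8)|(hsv[...,0]>172))&(hsv[...,1]>120)&(hsv[...,2]>60);m[:170]=0;m[300:]=0;m[:,:230]=0;m[:,360:]=0
n,l,st,c=cv2.connectedComponentsWithStats(m.astype(np.uint8));print(st[1:],c[1:].round(1))
```

```text
[ 4.95372998e-01  1.71367191e-01 -2.72215249e-01 -2.51338937e-04
 -1.12794929e+00  1.37886535e+00] [495.65619504  86.25073771 238.46220523] [ 0.06421334  0.21063411 -1.92332767] [-0.00288733 -0.04278945  0.03051035] 24.28895232577751
tip px [[281.9018514  213.53055426]] [[294.26608644 280.06903186]]
[[295 188  32  10 226]
 [262 200   1   1   1]
 [271 203   1   1   1]
 [279 206   1   2   2]
 [269 254  12  23  90]] [[309.8 192.1]
 [262.  200. ]
 [271.  203. ]
 [279.  206.5]
 [274.4 264.7]]
```

View pics/h.png

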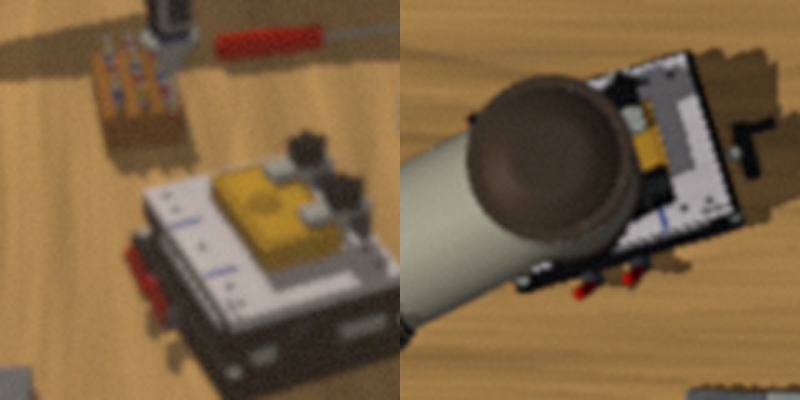

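The side crop shows the tool above the jig with the nose at about (282,198), in line with the predicted tip near (282,213). I descend beside the left mark and estimate the face position from the first picture.

>>> arm_command(
  rows=[
    [[0,0,0.1],[0,0,0]],
    [[0,0,0.2],[0,0,0]],
    [[0,0,0.28],[0,0,0]],
    [[0,0,0.328],[0,0,0]],
    [[0,0,0.328],[0,0,0]],
  ],
)

```text
clock: 7.9
position: [495.0, 85.9, 155.2]
ee_rot: [0.988, 0.151, -0.002, 0.001]
contact_force: [1.0, -0.5, -1.0]
gripper_width: 23.7
grasp_force: 58.7
```

```bash
cat >> h.py <<'E'
Y=np.radians(17.4);J=np.array([[np.cos(Y),np.sin(Y)],[-np.sin(Y),np.cos(Y)]]);C=np.array([559.2,72.])
def jig(p): return J@(np.array(p)[:2]-C)
def rd(n=1):
    s=arm.read_state();f=s['contact_force'];print('clk',s['clock'],'jig',jig(s['position']).round(2),'z',s['position'][2].round(1),'Fjig',(J@f[:2]).round(2),f[2].round(2),'T',s['wrist_torque'].round(3),'w',s['gripper_width'].round(1))
E
python3 - <<'E'
from h import *
rd()
C0=np.array([560.,75.])
for u in((284.5,273),(321.7,262.5),(279,250.5)): print(J@(onz('top',[u],90)[0,:2]-C0))
a,_=arm.get_image('side');f=cv2.resize(a[170:290,230:350],(600,600),interpolation=cv2.INTER_CUBIC);cv2.imwrite('pics/i.png',f)
E
```

```text
Traceback (most recent call last):
  File "h.py", line 22, in rd
    s=arm.read_state();f=s['contact_force'];print('clk',s['clock'],'jig',jig(s['position']).round(2),'z',s['position'][2].round(1),'Fjig',(J@f[:2]).round(2),f[2].round(2),'T',s['wrist_torque'].round(3),'w',s['gripper_width'].round(1))
                                                                                                                                                                                                              ^^^^^^^^^^^^^^^^^^^^^^^^
AttributeError: 'float' object has no attribute 'round'
```

```bash
sed -i "s/s\['gripper_width'\].round(1)/round(s['gripper_width'],1)/" h.py
python3 - <<'E'
from h import *
rd()
C0=np.array([560.,75.])
for u in((284.5,273),(321.7,262.5),(279,250.5)): print(J@(onz('top',[u],90)[0,:2]-C0))
a,_=arm.get_image('side');f=cv2.resize(a[170:290,230:350],(600,600),interpolation=cv2.INTER_CUBIC);cv2.imwrite('pics/i.png',f)
E
```

```text
clk 7.9 jig [-57.13  32.5 ] z 155.2 Fjig [ 0.78 -0.75] -0.96 T [-0.031  0.036  0.012] w 23.7
[-26.7623169   49.76003578]
[-27.79289338 -48.71315264]
[32.84071614 47.34328351]
```

View pics/i.png

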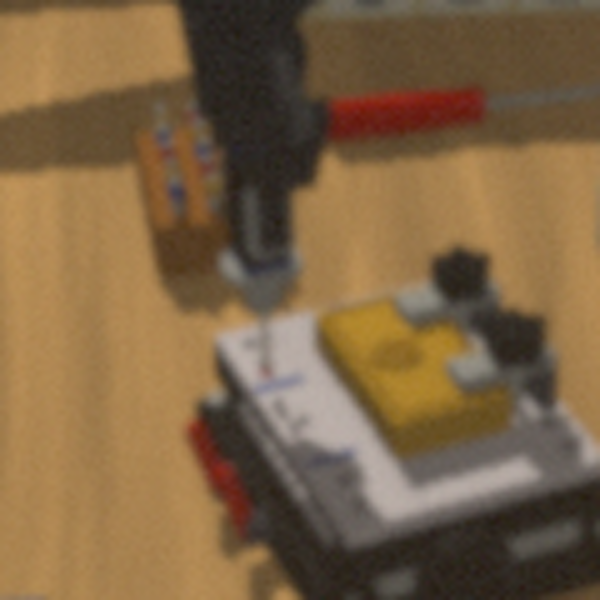

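The side crop shows the red ball at crop (266,374), over the left blue mark and short of the front face. I approach the face.

>>> arm_command(
  rows=[
    [[0.02,0,0],[0,0,0]],
    [[0.04,0,0],[0,0,0]],
    [[0.06,0,0],[0,0,0]],
    [[0.076,0,0],[0,0,0]],
    [[0.08,0,0],[0,0,0]],
  ],
)

```text
clock: 8.45
position: [515.7, 92.7, 157.0]
ee_rot: [0.988, 0.152, 0.0, -0.0]
contact_force: [-1.5, 0.1, -1.2]
gripper_width: 23.7
grasp_force: 58.7
```

```bash
python3 -c "
from h import *
rd()"
```

```text
clk 8.45 jig [-35.3   32.76] z 157.0 Fjig [-1.38  0.57] -1.17 T [-0.013 -0.002 -0.004] w 23.7
```

>>> arm_command(
  rows=[
    [[0.003,0,0],[0,0,0]],
    [[0.006,0,0],[0,0,0]],
    [[0.01,0,0],[0,0,0]],
    [[0.01,0,0],[0,0,0]],
    [[0.01,0,0],[0,0,0]],
  ],
)

```text
clock: 8.95
position: [517.3, 93.2, 156.8]
ee_rot: [0.988, 0.152, -0.0, 0.0]
contact_force: [0.4, 0.5, -2.3]
gripper_width: 23.4
grasp_force: 58.7
```

```bash
python3 -c "
from h import *
rd()"
```

```text
clk 8.95 jig [-33.62  32.72] z 156.8 Fjig [0.5  0.42] -2.3 T [-0.015 -0.02  -0.005] w 23.4
```

>>> arm_command(
  rows=[
    [[0.003,0,0],[0,0,0]],
    [[0.006,0,0],[0,0,0]],
    [[0.01,0,0],[0,0,0]],
    [[0.01,0,0],[0,0,0]],
    [[0.01,0,0],[0,0,0]],
  ],
)

```text
clock: 9.45
position: [519.8, 93.9, 156.8]
ee_rot: [0.988, 0.152, -0.0, 0.0]
contact_force: [0.7, 0.4, -1.9]
gripper_width: 23.5
grasp_force: 58.7
```

```bash
python3 -c "
from h import *
rd()"
```

```text
clk 9.45 jig [-31.04  32.72] z 156.8 Fjig [0.78 0.17] -1.93 T [ 0.007 -0.025  0.041] w 23.5
```

>>> arm_command(
  rows=[
    [[0.003,0,0],[0,0,0]],
    [[0.006,0,0],[0,0,0]],
    [[0.01,0,0],[0,0,0]],
    [[0.01,0,0],[0,0,0]],
    [[0.01,0,0],[0,0,0]],
  ],
)

```text
clock: 9.95
position: [522.2, 94.7, 156.8]
ee_rot: [0.988, 0.152, -0.0, 0.0]
contact_force: [-0.4, -0.1, -1.8]
gripper_width: 23.5
grasp_force: 58.7
```

```bash
python3 -c "
from h import *
rd()"
```

```text
clk 9.95 jig [-28.56  32.71] z 156.8 Fjig [-0.4   0.07] -1.81 T [-0.018 -0.014 -0.028] w 23.5
```

>>> arm_command(
  rows=[
    [[0.003,0,0],[0,0,0]],
    [[0.006,0,0],[0,0,0]],
    [[0.01,0,0],[0,0,0]],
    [[0.01,0,0],[0,0,0]],
    [[0.01,0,0],[0,0,0]],
  ],
)

```text
clock: 10.45
position: [524.4, 95.3, 156.7]
ee_rot: [0.988, 0.152, -0.0, 0.0]
contact_force: [-0.6, -0.1, -0.7]
gripper_width: 24.0
grasp_force: 58.8
```

```bash
python3 -c "
from h import *
rd()"
```

```text
clk 10.45 jig [-26.27  32.7 ] z 156.7 Fjig [-0.58  0.05] -0.72 T [-0.085  0.267  0.013] w 24.0
```

Contact: the wrist torque is up to 0.27 N m. I press a little further.

>>> arm_command(
  rows=[
    [[0.003,0,0],[0,0,0]],
    [[0.006,0,0],[0,0,0]],
    [[0.006,0,0],[0,0,0]],
    [[0.006,0,0],[0,0,0]],
    [[0.006,0,0],[0,0,0]],
  ],
)

```text
clock: 10.95
position: [525.7, 95.7, 156.7]
ee_rot: [0.988, 0.152, -0.0, 0.0]
contact_force: [-2.9, -0.3, -0.5]
gripper_width: 23.5
grasp_force: 58.9
```

```bash
python3 -c "
from h import *
rd()"
```

```text
clk 10.95 jig [-24.93  32.65] z 156.7 Fjig [-2.81  0.59] -0.5 T [-0.286  0.85   0.033] w 23.5
```

Force is about 3–4 N, so I hold here.

>>> arm_command(
  rows=[
    [[0,0,0],[0,0,0]],
    [[0,0,0],[0,0,0]],
    [[0,0,0],[0,0,0]],
    [[0,0,0],[0,0,0]],
    [[0,0,0],[0,0,0]],
  ],
)

```text
clock: 11.45
position: [525.8, 95.8, 156.7]
ee_rot: [0.988, 0.152, -0.0, 0.0]
contact_force: [-2.4, -1.4, -0.4]
gripper_width: 23.9
grasp_force: 58.9
```

>>> arm_command(
  rows=[
    [[0,0,0],[0,0,0]],
    [[0,0,0],[0,0,0]],
    [[0,0,0],[0,0,0]],
    [[0,0,0],[0,0,0]],
    [[0,0,0],[0,0,0]],
  ],
)

```text
clock: 11.95
position: [525.9, 95.8, 156.8]
ee_rot: [0.988, 0.152, -0.0, 0.0]
contact_force: [-1.1, -1.5, -1.3]
gripper_width: 23.9
grasp_force: 58.9
```

>>> arm_command(
  rows=[
    [[0,0,0],[0,0,0]],
    [[0,0,0],[0,0,0]],
    [[0,0,0],[0,0,0]],
    [[0,0,0],[0,0,0]],
    [[0,0,0],[0,0,0]],
  ],
)

```text
clock: 12.45
position: [525.9, 95.8, 156.8]
ee_rot: [0.988, 0.152, -0.0, 0.0]
contact_force: [-2.6, -0.7, -0.9]
gripper_width: 23.7
grasp_force: 58.8
```

```bash
python3 -c "
from h import *
rd()"
```

```text
clk 12.45 jig [-24.6  32.7] z 156.8 Fjig [-2.7   0.09] -0.86 T [-0.366  0.95   0.054] w 23.7
```

Still, and most likely 2.5–4.5 N. I press 0.5 mm more for margin and hold again.

>>> arm_command(
  rows=[
    [[0.002,0,0],[0,0,0]],
    [[0.002,0,0],[0,0,0]],
    [[0.002,0,0],[0,0,0]],
    [[0.002,0,0],[0,0,0]],
    [[0.002,0,0],[0,0,0]],
  ],
)

```text
clock: 12.95
position: [526.4, 96.0, 156.8]
ee_rot: [0.988, 0.152, -0.0, 0.0]
contact_force: [-3.5, -1.4, -0.8]
gripper_width: 23.6
grasp_force: 58.8
```

>>> arm_command(
  rows=[
    [[0,0,0],[0,0,0]],
    [[0,0,0],[0,0,0]],
    [[0,0,0],[0,0,0]],
    [[0,0,0],[0,0,0]],
    [[0,0,0],[0,0,0]],
  ],
)

```text
clock: 13.45
position: [526.4, 96.0, 156.8]
ee_rot: [0.988, 0.152, -0.0, 0.0]
contact_force: [-3.9, -1.3, -1.1]
gripper_width: 23.6
grasp_force: 58.8
```

>>> arm_command(
  rows=[
    [[0,0,0],[0,0,0]],
    [[0,0,0],[0,0,0]],
    [[0,0,0],[0,0,0]],
    [[0,0,0],[0,0,0]],
    [[0,0,0],[0,0,0]],
  ],
)

```text
clock: 13.95
position: [526.4, 96.0, 156.8]
ee_rot: [0.988, 0.152, -0.0, 0.0]
contact_force: [-1.7, -0.1, -1.2]
gripper_width: 23.6
grasp_force: 58.8
```

>>> arm_command(
  rows=[
    [[0,0,0],[0,0,0]],
    [[0,0,0],[0,0,0]],
    [[0,0,0],[0,0,0]],
    [[0,0,0],[0,0,0]],
    [[0,0,0],[0,0,0]],
  ],
)

```text
clock: 14.45
position: [526.5, 96.0, 156.8]
ee_rot: [0.988, 0.152, -0.0, -0.0]
contact_force: [-3.3, -1.1, -1.8]
gripper_width: 23.5
grasp_force: 58.8
```

```bash
python3 -c "
from h import *
rd()
for i in range(4): arm.get_image('side'); rd()"
```

```text
clk 14.45 jig [-24.05  32.72] z 156.8 Fjig [-3.48 -0.05] -1.82 T [-0.462  1.262  0.023] w 23.5
clk 14.5 jig [-24.05  32.72] z 156.8 Fjig [-3.71  0.28] -1.58 T [-0.474  1.229  0.   ] w 23.6
clk 14.55 jig [-24.05  32.73] z 156.8 Fjig [-3.3   0.21] -1.38 T [-0.461  1.253  0.011] w 23.6
clk 14.6 jig [-24.06  32.71] z 156.8 Fjig [-3.17 -0.02] -1.18 T [-0.38   1.257 -0.041] w 23.6
clk 14.65 jig [-24.07  32.74] z 156.8 Fjig [-4.46 -0.55] -1.01 T [-0.459  1.248  0.047] w 24.0
```

Mean force is 3.6 N with 1.34 N m of wrist torque, which gives a useful scale. I retract and go to the right mark.

>>> arm_command(
  rows=[
    [[-0.02,0,0],[0,0,0]],
    [[-0.052,0,0],[0,0,0]],
    [[-0.052,0.1,0],[0,0,0]],
    [[-0.052,0.2,0],[0,0,0]],
    [[-0.052,0.259,0],[0,0,0]],
  ],
)

```text
clock: 15.15
position: [534.5, 29.6, 157.5]
ee_rot: [0.988, 0.152, 0.002, -0.0]
contact_force: [0.0, 0.3, -2.2]
gripper_width: 23.3
grasp_force: 58.9
```

>>> arm_command(
  rows=[
    [[0,0,0],[0,0,0]],
    [[0.008,0,0],[0,0,0]],
    [[0.016,0,0],[0,0,0]],
    [[0.016,0,0],[0,0,0]],
    [[0.016,0,0],[0,0,0]],
  ],
)

```text
clock: 15.65
position: [537.3, 32.1, 156.8]
ee_rot: [0.988, 0.152, 0.0, -0.0]
contact_force: [-0.1, 0.5, -3.5]
gripper_width: 23.5
grasp_force: 58.9
```

```bash
python3 -c "
from h import *
rd()"
```

```text
clk 15.65 jig [-32.81 -31.49] z 156.8 Fjig [0.06 0.54] -3.46 T [-0.014  0.056  0.023] w 23.5
```

>>> arm_command(
  rows=[
    [[0.005,0,0],[0,0,0]],
    [[0.01,0,0],[0,0,0]],
    [[0.01,0,0],[0,0,0]],
    [[0.01,0,0],[0,0,0]],
    [[0.01,0,0],[0,0,0]],
  ],
)

```text
clock: 16.15
position: [539.6, 32.3, 156.8]
ee_rot: [0.988, 0.152, -0.0, -0.0]
contact_force: [-0.0, -0.5, -2.3]
gripper_width: 23.9
grasp_force: 58.9
```

```bash
python3 -c "
from h import *
rd()"
```

```text
clk 16.15 jig [-30.54 -32.02] z 156.8 Fjig [-0.17 -0.44] -2.31 T [-0.006 -0.008  0.013] w 23.9
```

>>> arm_command(
  rows=[
    [[0.005,0,0],[0,0,0]],
    [[0.01,0,0],[0,0,0]],
    [[0.01,0,0],[0,0,0]],
    [[0.01,0,0],[0,0,0]],
    [[0.01,0,0],[0,0,0]],
  ],
)

```text
clock: 16.65
position: [542.0, 33.1, 156.8]
ee_rot: [0.988, 0.152, -0.0, 0.0]
contact_force: [0.4, -0.6, -2.9]
gripper_width: 23.7
grasp_force: 58.9
```

```bash
python3 -c "
from h import *
rd()"
```

```text
clk 16.65 jig [-28.03 -32.03] z 156.8 Fjig [ 0.2  -0.69] -2.91 T [0.011 0.024 0.043] w 23.7
```

>>> arm_command(
  rows=[
    [[0.005,0,0],[0,0,0]],
    [[0.01,0,0],[0,0,0]],
    [[0.01,0,0],[0,0,0]],
    [[0.01,0,0],[0,0,0]],
    [[0.01,0,0],[0,0,0]],
  ],
)

```text
clock: 17.15
position: [544.2, 33.7, 156.7]
ee_rot: [0.988, 0.152, -0.0, 0.0]
contact_force: [-2.4, -0.4, -1.5]
gripper_width: 23.2
grasp_force: 58.9
```

```bash
python3 -c "
from h import *
rd()"
```

```text
clk 17.15 jig [-25.81 -32.03] z 156.7 Fjig [-2.45  0.32] -1.52 T [-0.196  0.428  0.065] w 23.2
```

>>> arm_command(
  rows=[
    [[0.003,0,0],[0,0,0]],
    [[0.006,0,0],[0,0,0]],
    [[0.008,0,0],[0,0,0]],
    [[0.008,0,0],[0,0,0]],
    [[0.008,0,0],[0,0,0]],
  ],
)

```text
clock: 17.65
position: [545.8, 34.2, 156.7]
ee_rot: [0.988, 0.152, -0.001, 0.0]
contact_force: [-3.2, -0.8, -1.3]
gripper_width: 23.6
grasp_force: 59.0
```

```bash
python3 -c "
from h import *
rd()"
```

```text
clk 17.65 jig [-24.07 -32.08] z 156.7 Fjig [-3.25  0.17] -1.31 T [-0.377  1.192  0.057] w 23.6
```

>>> arm_command(
  rows=[
    [[0,0,0],[0,0,0]],
    [[0,0,0],[0,0,0]],
    [[0,0,0],[0,0,0]],
    [[0,0,0],[0,0,0]],
    [[0,0,0],[0,0,0]],
  ],
)

```text
clock: 18.15
position: [546.1, 34.3, 156.7]
ee_rot: [0.988, 0.152, -0.0, 0.0]
contact_force: [-3.3, -1.9, -0.9]
gripper_width: 23.4
grasp_force: 59.0
```

>>> arm_command(
  rows=[
    [[0,0,0],[0,0,0]],
    [[0,0,0],[0,0,0]],
    [[0,0,0],[0,0,0]],
    [[0,0,0],[0,0,0]],
    [[0,0,0],[0,0,0]],
  ],
)

```text
clock: 18.65
position: [546.2, 34.4, 156.7]
ee_rot: [0.988, 0.152, -0.0, 0.0]
contact_force: [-4.5, -2.7, -0.7]
gripper_width: 23.4
grasp_force: 58.9
```

>>> arm_command(
  rows=[
    [[0,0,0],[0,0,0]],
    [[0,0,0],[0,0,0]],
    [[0,0,0],[0,0,0]],
    [[0,0,0],[0,0,0]],
    [[0,0,0],[0,0,0]],
  ],
)

```text
clock: 19.15
position: [546.3, 34.4, 156.8]
ee_rot: [0.988, 0.152, -0.0, -0.0]
contact_force: [-3.3, -1.7, -0.7]
gripper_width: 23.4
grasp_force: 58.9
```

```bash
python3 -c "
from h import *
rd()
for i in range(4): arm.get_image('side'); rd()"
```

```text
clk 19.15 jig [-23.55 -32.  ] z 156.8 Fjig [-3.64 -0.61] -0.69 T [-0.549  1.461  0.04 ] w 23.4
clk 19.2 jig [-23.57 -32.01] z 156.8 Fjig [-4.1  -0.18] -1.07 T [-0.538  1.437  0.023] w 23.8
clk 19.25 jig [-23.56 -32.01] z 156.8 Fjig [-4.38 -0.12] -1.23 T [-0.539  1.448 -0.025] w 23.5
clk 19.3 jig [-23.55 -32.01] z 156.8 Fjig [-4.18 -0.19] -0.92 T [-0.489  1.439 -0.013] w 23.9
clk 19.35 jig [-23.54 -32.01] z 156.8 Fjig [-4.06 -0.17] -1.52 T [-0.532  1.484  0.007] w 23.6
```

Held at about 4.1 N. After one more half second of hold I go round the front left corner to the left end.

>>> arm_command(
  rows=[
    [[0,0,0],[0,0,0]],
    [[0,0,0],[0,0,0]],
    [[0,0,0],[0,0,0]],
    [[0,0,0],[0,0,0]],
    [[0,0,0],[0,0,0]],
  ],
)

```text
clock: 19.85
position: [546.3, 34.4, 156.8]
ee_rot: [0.988, 0.152, -0.0, 0.0]
contact_force: [-4.2, -0.4, -1.1]
gripper_width: 23.6
grasp_force: 58.9
```

>>> arm_command(
  rows=[
    [[-0.03,0,0],[0,0,0]],
    [[-0.06,0,0],[0,0,0]],
    [[-0.06,-0.14,0],[0,0,0]],
    [[-0.06,-0.3,0],[0,0,0]],
    [[-0.06,-0.424,0],[0,0,0]],
  ],
)

```text
clock: 20.35
position: [500.9, 133.1, 157.8]
ee_rot: [0.988, 0.152, 0.003, -0.001]
contact_force: [-0.2, 0.3, -1.1]
gripper_width: 23.4
grasp_force: 59.1
```

>>> arm_command(
  rows=[
    [[0,0,0],[0,0,0]],
    [[0.06,0,0],[0,0,0]],
    [[0.12,0,0],[0,0,0]],
    [[0.15,0,0],[0,0,0]],
    [[0.15,0,0],[0,0,0]],
  ],
)

```text
clock: 20.85
position: [537.2, 142.5, 157.0]
ee_rot: [0.988, 0.151, 0.001, -0.0]
contact_force: [-0.5, -0.0, -2.5]
gripper_width: 23.5
grasp_force: 59.2
```

>>> arm_command(
  rows=[
    [[0,0.01,0],[0,0,0]],
    [[0,0.03,0],[0,0,0]],
    [[0,0.04,0],[0,0,0]],
    [[0,0.04,0],[0,0,0]],
    [[0,0.04,0],[0,0,0]],
  ],
)

```text
clock: 21.35
position: [539.0, 132.5, 156.9]
ee_rot: [0.988, 0.152, 0.0, -0.0]
contact_force: [-0.7, 0.9, -1.9]
gripper_width: 23.5
grasp_force: 59.2
```

```bash
python3 -c "
from h import *
rd()"
```

```text
clk 21.35 jig [-1.21 63.8 ] z 156.9 Fjig [-0.43  1.06] -1.85 T [-0.012  0.016 -0.002] w 23.5
```

>>> arm_command(
  rows=[
    [[0,0.006,0],[0,0,0]],
    [[0,0.012,0],[0,0,0]],
    [[0,0.012,0],[0,0,0]],
    [[0,0.012,0],[0,0,0]],
    [[0,0.012,0],[0,0,0]],
  ],
)

```text
clock: 21.85
position: [539.9, 129.9, 156.8]
ee_rot: [0.988, 0.152, 0.0, 0.0]
contact_force: [0.8, -0.4, -2.7]
gripper_width: 23.3
grasp_force: 59.2
```

```bash
python3 -c "
from h import *
rd()"
```

```text
clk 21.85 jig [-1.05 61.04] z 156.8 Fjig [ 0.63 -0.66] -2.67 T [ 0.02  -0.008  0.052] w 23.3
```

>>> arm_command(
  rows=[
    [[0,0.006,0],[0,0,0]],
    [[0,0.01,0],[0,0,0]],
    [[0,0.01,0],[0,0,0]],
    [[0,0.01,0],[0,0,0]],
    [[0,0.01,0],[0,0,0]],
  ],
)

```text
clock: 22.35
position: [540.7, 127.5, 156.8]
ee_rot: [0.988, 0.152, 0.0, 0.0]
contact_force: [-0.9, -0.6, -2.1]
gripper_width: 23.5
grasp_force: 59.2
```

```bash
python3 -c "
from h import *
rd()"
```

```text
clk 22.35 jig [-1.06 58.47] z 156.8 Fjig [-1.08 -0.34] -2.09 T [-0.004 -0.041 -0.057] w 23.5
```

>>> arm_command(
  rows=[
    [[0,0.006,0],[0,0,0]],
    [[0,0.01,0],[0,0,0]],
    [[0,0.01,0],[0,0,0]],
    [[0,0.01,0],[0,0,0]],
    [[0,0.01,0],[0,0,0]],
  ],
)

```text
clock: 22.85
position: [541.5, 125.4, 156.9]
ee_rot: [0.988, 0.152, 0.0, -0.0]
contact_force: [-0.6, 3.9, -2.1]
gripper_width: 23.9
grasp_force: 59.3
```

```bash
python3 -c "
from h import *
rd()"
```

```text
clk 22.85 jig [-0.94 56.28] z 156.9 Fjig [0.63 3.91] -2.12 T [ 0.995  0.334 -0.024] w 23.9
```

>>> arm_command(
  rows=[
    [[0,0.002,0],[0,0,0]],
    [[0,0.002,0],[0,0,0]],
    [[0,0.002,0],[0,0,0]],
    [[0,0.002,0],[0,0,0]],
    [[0,0.002,0],[0,0,0]],
  ],
)

```text
clock: 23.35
position: [541.7, 124.8, 156.9]
ee_rot: [0.988, 0.152, 0.0, -0.0]
contact_force: [-0.9, 3.4, -2.2]
gripper_width: 23.5
grasp_force: 59.3
```

>>> arm_command(
  rows=[
    [[0,0,0],[0,0,0]],
    [[0,0,0],[0,0,0]],
    [[0,0,0],[0,0,0]],
    [[0,0,0],[0,0,0]],
    [[0,0,0],[0,0,0]],
  ],
)

```text
clock: 23.85
position: [541.6, 124.7, 156.8]
ee_rot: [0.988, 0.152, 0.0, -0.0]
contact_force: [-1.0, 3.8, -1.7]
gripper_width: 23.9
grasp_force: 59.3
```

>>> arm_command(
  rows=[
    [[0,0,0],[0,0,0]],
    [[0,0,0],[0,0,0]],
    [[0,0,0],[0,0,0]],
    [[0,0,0],[0,0,0]],
    [[0,0,0],[0,0,0]],
  ],
)

```text
clock: 24.35
position: [541.6, 124.6, 156.8]
ee_rot: [0.988, 0.152, 0.0, -0.0]
contact_force: [-0.1, 3.9, -1.3]
gripper_width: 23.6
grasp_force: 59.3
```

>>> arm_command(
  rows=[
    [[0,0,0],[0,0,0]],
    [[0,0,0],[0,0,0]],
    [[0,0,0],[0,0,0]],
    [[0,0,0],[0,0,0]],
    [[0,0,0],[0,0,0]],
  ],
)

```text
clock: 24.85
position: [541.6, 124.6, 156.8]
ee_rot: [0.988, 0.152, 0.0, -0.0]
contact_force: [-0.9, 3.9, -0.6]
gripper_width: 23.6
grasp_force: 59.3
```

```bash
python3 -c "
from h import *
rd()
for i in range(4): arm.get_image('side'); rd()"
```

```text
clk 24.85 jig [-1.05 55.5 ] z 156.8 Fjig [0.28 3.97] -0.63 T [ 1.366  0.269 -0.02 ] w 23.6
clk 24.9 jig [-1.04 55.5 ] z 156.8 Fjig [0.58 4.09] -1.18 T [1.428 0.381 0.008] w 23.4
clk 24.95 jig [-1.07 55.51] z 156.8 Fjig [0.58 3.95] -1.07 T [1.46  0.353 0.065] w 23.5
clk 25.0 jig [-1.07 55.5 ] z 156.8 Fjig [0.69 4.94] -0.78 T [ 1.425  0.368 -0.007] w 23.7
clk 25.05 jig [-1.04 55.49] z 156.8 Fjig [0.19 3.7 ] -0.94 T [ 1.426  0.387 -0.014] w 23.4
```

All three touches are done. Next I retract, lift, turn back and carry the probe to above the stand.

>>> arm_command(
  rows=[
    [[0,-0.03,0],[0,0,0]],
    [[0,-0.06,0],[0,0,0]],
    [[0,-0.06,-0.1],[0,0,0]],
    [[0,-0.06,-0.25],[0,0,0]],
    [[0,-0.06,-0.36],[0,0,0]],
  ],
)

```text
clock: 25.55
position: [537.2, 138.8, 248.6]
ee_rot: [0.988, 0.152, 0.0, 0.001]
contact_force: [0.5, 0.9, -2.0]
gripper_width: 23.7
grasp_force: 59.2
```

>>> arm_command(
  rows=[
    [[0,0,0],[0,0,0.04]],
    [[0,0,0],[0,0,0.08]],
    [[0,0,0],[0,0,0.097]],
    [[0,0,0],[0,0,0.097]],
    [[0,0,0],[0,0,0.097]],
  ],
)

```text
clock: 26.05
position: [536.8, 138.8, 246.6]
ee_rot: [1.0, 0.001, -0.0, 0.001]
contact_force: [0.3, -0.0, -2.5]
gripper_width: 23.3
grasp_force: 59.2
```

>>> arm_command(
  rows=[
    [[-0.015,0.15,0],[0,0,0]],
    [[-0.03,0.33,0],[0,0,0]],
    [[-0.05,0.52,0],[0,0,0]],
    [[-0.07,0.71,0],[0,0,0]],
    [[-0.09,0.9,0],[0,0,0]],
  ],
)

```text
clock: 26.55
position: [513.9, -87.8, 246.9]
ee_rot: [1.0, 0.001, -0.0, 0.0]
contact_force: [1.0, -0.3, -3.0]
gripper_width: 23.9
grasp_force: 59.2
```

>>> arm_command(
  rows=[
    [[-0.015,0.19,0],[0,0,0]],
    [[-0.03,0.38,0],[0,0,0]],
    [[-0.05,0.57,0],[0,0,0]],
    [[-0.07,0.76,0],[0,0,0]],
    [[-0.09,0.9,0],[0,0,0]],
  ],
)

```text
clock: 27.05
position: [491.2, -313.7, 246.6]
ee_rot: [1.0, -0.0, -0.0, 0.0]
contact_force: [0.6, -0.6, -2.0]
gripper_width: 23.3
grasp_force: 59.3
```

>>> arm_command(
  rows=[
    [[0,0.09,0],[0,0,0]],
    [[0,0.18,0],[0,0,0]],
    [[0,0.18,0],[0,0,0]],
    [[0,0.18,0],[0,0,0]],
    [[0,0.18,0],[0,0,0]],
  ],
)

```text
clock: 27.55
position: [491.9, -355.4, 246.7]
ee_rot: [1.0, 0.0, -0.0, -0.0]
contact_force: [-1.1, 0.7, -2.0]
gripper_width: 23.3
grasp_force: 59.3
```

```bash
python3 -c "
from h import *
s=arm.read_state();print(s['position'],s['ee_rot'],s['contact_force'],s['wrist_torque'])
a,_=arm.get_image('side')
o=s['position']-[0,0,17.7];q=[o+[0,0,t] for t in(0,-22,-58)];print(proj('side',q),proj('side',[(491,-357.8,85)]))
cv2.imwrite('pics/j.png',cv2.resize(a[300:460,230:370],(525,600),interpolation=cv2.INTER_CUBIC))"
```

```text
[ 491.89477202 -355.38184568  246.6855249 ] [ 9.99999882e-01  3.83033509e-04 -2.62452403e-04 -1.43804420e-04] [-1.11938176  0.74681256 -2.01705638] [0.04394945 0.01454035 0.0050178 ]
[[295.84051688 332.76064469]
 [296.26929152 343.07507518]
 [296.94330666 359.16258276]] [[298.01869272 395.24118813]]
```

View pics/j.png

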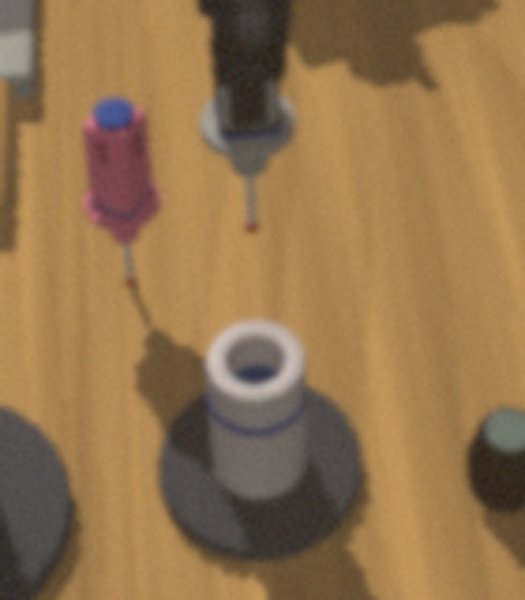

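The crop shows the probe hanging upright, its ball at image (297,361) against a predicted (297,359). The rim centre is at (298,395), exactly where the recorded seat projects. I centre the probe and lower it.

>>> arm_command(
  rows=[
    [[-0.002,0.01,0],[0,0,0]],
    [[-0.002,0.01,0.1],[0,0,0]],
    [[-0.002,0.01,0.2],[0,0,0]],
    [[-0.002,0.01,0.28],[0,0,0]],
    [[-0.002,0.01,0.28],[0,0,0]],
  ],
)

```text
clock: 28.1
position: [489.7, -357.1, 173.7]
ee_rot: [1.0, 0.0, -0.003, -0.002]
contact_force: [0.5, 0.4, -3.1]
gripper_width: 23.5
grasp_force: 59.2
```

>>> arm_command(
  rows=[
    [[0,0,0.05],[0,0,0]],
    [[0,0,0.1],[0,0,0]],
    [[0,0,0.16],[0,0,0]],
    [[0,0,0.16],[0,0,0]],
    [[0,0,0.16],[0,0,0]],
  ],
)

```text
clock: 28.6
position: [491.7, -358.7, 137.0]
ee_rot: [1.0, 0.0, 0.0, 0.0]
contact_force: [0.6, -0.7, -2.0]
gripper_width: 23.5
grasp_force: 59.3
```

```bash
python3 -c "
from h import *
s=arm.read_state();print(s['position'],s['ee_rot'],s['contact_force'],s['wrist_torque'])"
```

```text
[ 491.69347288 -358.71965666  137.03505052] [9.99999969e-01 8.55299840e-05 3.16301579e-05 2.31980178e-04] [ 0.61103976 -0.65202674 -2.03516242] [ 0.00611397 -0.04872264 -0.02580824]
```

>>> arm_command(
  rows=[
    [[-0.001,-0.003,0.02],[0,0,0]],
    [[-0.001,-0.003,0.05],[0,0,0]],
    [[-0.001,-0.003,0.08],[0,0,0]],
    [[-0.001,-0.003,0.11],[0,0,0]],
    [[-0.001,-0.003,0.12],[0,0,0]],
  ],
)

```text
clock: 29.1
position: [490.6, -357.4, 105.4]
ee_rot: [1.0, -0.0, -0.001, -0.001]
contact_force: [0.0, 0.1, -1.7]
gripper_width: 23.4
grasp_force: 59.3
```

>>> arm_command(
  rows=[
    [[0,0,0],[0,0,0]],
    [[0,0,0.004],[0,0,0]],
    [[0,0,0.008],[0,0,0]],
    [[0,0,0.01],[0,0,0]],
    [[0,0,0.01],[0,0,0]],
  ],
)

```text
clock: 29.6
position: [491.3, -357.8, 104.4]
ee_rot: [1.0, -0.0, 0.0, 0.0]
contact_force: [-0.4, -0.5, -2.8]
gripper_width: 23.4
grasp_force: 59.3
```

```bash
python3 -c "
from h import *
s=arm.read_state();print(s['position'],s['ee_rot'],s['contact_force'],s['wrist_torque'])"
```

```text
[ 491.27128298 -357.81255911  104.40468257] [ 9.99999990e-01 -1.06696321e-04  8.82511798e-05  3.47270824e-05] [-0.38431072 -0.51671029 -2.7691858 ] [-0.03648403 -0.02048264  0.006106  ]
```

Not seated yet; about 1.7 mm to go. I lower gently until it bears.

>>> arm_command(
  rows=[
    [[0,0,0.002],[0,0,0]],
    [[0,0,0.004],[0,0,0]],
    [[0,0,0.006],[0,0,0]],
    [[0,0,0.008],[0,0,0]],
    [[0,0,0.008],[0,0,0]],
  ],
)

```text
clock: 30.1
position: [491.2, -357.8, 102.7]
ee_rot: [1.0, -0.0, 0.0, 0.0]
contact_force: [-0.9, 1.1, 1.1]
gripper_width: 23.5
grasp_force: 59.6
```

```bash
python3 -c "
from h import *
s=arm.read_state();print(s['position'],s['ee_rot'],s['contact_force'],s['wrist_torque'])"
```

```text
[ 491.24720065 -357.78732235  102.74990344] [ 9.99999995e-01 -3.13302822e-05  4.39611357e-05  8.62777690e-05] [-0.9345606   1.09859293  1.07871025] [ 0.24617927  0.25707593 -0.07181318]
```

The probe bears on the rim at the recorded height. I release it and withdraw upward.

>>> arm_command(
  rows=[
    [[0,0,0],[0,0,0]],
    [[0,0,0],[0,0,0]],
    [[0,0,0],[0,0,0]],
    [[0,0,0],[0,0,0]],
    [[0,0,0],[0,0,0]],
  ],
  grip=1,
)

```text
clock: 30.6
position: [491.3, -357.9, 102.4]
ee_rot: [1.0, -0.0, 0.0, 0.0]
contact_force: [0.8, 0.3, -0.0]
gripper_width: 85.3
grasp_force: 0.0
```

>>> arm_command(
  rows=[
    [[0,0,-0.02],[0,0,0]],
    [[0,0,-0.1],[0,0,0]],
    [[0,0,-0.25],[0,0,0]],
    [[0,0,-0.4],[0,0,0]],
    [[0,0,-0.5],[0,0,0]],
  ],
)

```text
clock: 31.1
position: [492.0, -358.4, 231.0]
ee_rot: [1.0, 0.0, 0.002, 0.001]
contact_force: [0.7, 0.2, 0.3]
gripper_width: 85.1
grasp_force: 0.0
```

```bash
python3 -c "
from h import *
s=arm.read_state();print(s['position'],s['contact_force'],s['gripper_width'])
a,d=arm.get_image('side')
P=cloud('side',d);m=(np.hypot(P[...,0]-491,P[...,1]+358)<40)&(P[...,2]>135)&(P[...,2]<165);print(m.sum(),np.percentile(P[m][:,2],[50,95]),np.median(P[m],0))
cv2.imwrite('pics/k.png',cv2.resize(a[300:460,230:370],(525,600),interpolation=cv2.INTER_CUBIC))"
```

```text
[ 491.98094607 -358.39329506  230.95971922] [0.65324985 0.19082043 0.27673406] 85.07790128725817
239 [145.78232128 150.24981553] [ 490.7381096  -365.37204009  145.78232128]
```

View pics/k.png

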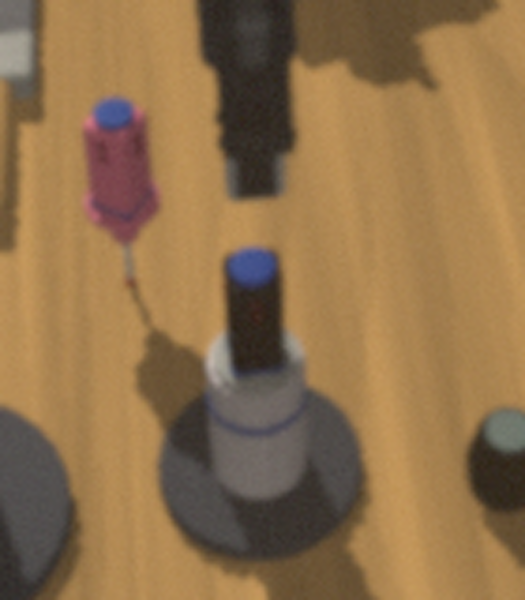

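The crop shows the probe standing upright and seated on the rim, with its cap at crop (253,265) and at 150 mm height. The gripper is clear above it, so I hand in.

```bash
python3 -c "
from bench import arm
print(arm.job_done())"
```

```text
the job is handed in; nothing more can be done
None
```

The casting was touched off at the front-left mark, the front-right mark and then the left end, with about 3.6, 4.1 and 4.0 N and each held for over a second; the probe is back upright in its stand, and the job was handed in at about 31 s.

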